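# Antenna mount nuts into their dishes by size

## Robot

A 7-joint arm with a two-finger parallel gripper is mounted at the origin on the work surface. World frame = base frame: x ahead of the robot, y to its left, z up, the work surface at z = 0. Lengths are in m, angles in rad, forces in N, time in s.
With the tool pointing down it reaches from about 0.4 to 0.85 m from the base axis. Payload 4.5 kg.
Tool frame: the origin (TCP) lies where the fingers leave the gripper's body, on its centre line; the fingertips stand 64 mm ahead of it and the grasp point (between the pads) lies 45 mm ahead of it; z points along the fingers, y is the line along which they close (so a half turn about z gives the same grasp; the last joint's range is limited). The gripper opens to 88 mm and grips with 3 to 60 N. Pads are 18 mm wide; open, the fingers measure 123 mm over their backs; the gripper's body (75 mm by 187 mm) begins 45 mm behind the grasp point.
Start: joints at [-1.248, 0.689, -0.195, 1.565, 0.157, 0.902, -0.215], TCP at [0.178, 0.599, 0.303] pointing down, gripper open.
Joint ranges: [-3.01, 3.01], [-0.46, 2.08], [-1.47, 1.51], [0.13, 2.56], [-1, 4.14], [0.04, 2.09], [-2.66, 2.66]. Speed limits (rad/s): [2.57, 2.57, 3.14, 3.14, 3.14, 3.14, 3.14].

## Interface

Orientations are given as a unit quaternion [x, y, z, w].
In Python, from plant import r gives the robot as it stands.
- The arm moves only by the tool play_rows, never from a script. Its arguments are lists of equal length, an entry for each row: "translation": the shift along the tool's x, y, z in m, a list of three; "delta_rot": the turn, a rotation vector about the tool's x, y, z in degrees, a list of three; "grip": the opening, from -1 (shut) to 1 (fully open). In form: {"translation": [[x, y, z], ...], "delta_rot": [[rx, ry, rz], ...], "grip": [grip, ...]}. A call has 1 to 20 rows; each row shifts and turns the commanded pose from where the row before left it, along the tool's axes as they then stand; what a row does not reach is not made up. A row lasts 1/8 s, in which the tool goes at most 62.5 mm and 10.7 degrees, less where a joint would pass 70% of its speed; a pose out of reach is approached as far as the arm can. A call with a gripper value outside its range is refused whole. The fingers move at their own pace and stop on an object; "squeeze" is the grip in N (left out, the last holds). Time passes only in rows, so rows that do not move let the fingers close. It gives the time, the measured TCP pose, the force, the opening and the grip force at its end, in the units of the state.
- r.get_state(): the state, without advancing time (a new reading comes with each control period).
- r.snapshot(name): name is "scene" or "top"; returns the picture (400x640x3 uint8, blue, green, red); there is no depth.
- r.get_calibration(name): a dict with "intrinsics" (3x3 intrinsics, pixels), "k1" (the pictures are not rectified: a ray, as slopes to the right and down, at radius r is drawn at 1 + k1 r^2 times it, then the intrinsics apply), "eye" and "rotation" of the camera in the world. Camera axes: x right, y up, looking along -z (the intrinsics and any distortion apply to the point x, -y, -z); pixel columns grow to the right and rows downward; lengths in m; the calibration is good to about 2 mm. A picture is of the moment at which its call begins. get_calibration takes no time and is no camera call.
- r.finish_job(): hands the job in; it is judged then, once.
Trained networks look in the newest picture that a camera, given by its name, has taken for a name from the list of things; names that differ only in an ending like _2 or _b are one class to them, and where a whole thing is asked for, a point or a joint stands for the part that bears it (a point fixed in the world has none). Each returns a list of dicts, best first, with "confidence" (0 to 1); they miss things now and then, are a little off and sometimes report something else, mostly with a low value. They report only what shows in the picture. A call takes as long as a camera call. They do not tell look-alikes from the thing itself.
- r.look_for(camera, target): "point" ([x, y, z] in m, in world coordinates, good to about 4 mm: the middle of the surface that is visible of it).
- r.silhouettes(camera, target): "pixels" (400x640 bool, what is visible of it).
The state is a dict: "clock": time; "q": joint angles; "qd": joint speeds; "joint_torque": joint torques, N m; "tool_pos": TCP position; "eef_rot": TCP orientation; "contact_force": force on the tool from outside, world axes, zero at the start; "moment": the same for the moment, N m; "opening": opening from 0.0 (shut) to 1.0 (fully open); "finger_force": force on a finger pad.
Only numpy, scipy, OpenCV 4.12 (cv2) and the standard library are available. Lean on these libraries where they do the work, as an engineer would, in place of code of your own. Each camera call takes 0.05 s, during which the arm holds its last target. There are 200 camera calls.

## Task

Pick the four bronze hexagon nuts out of the clutter on the counter and set each one flat in the shallow round black-lined aluminium dish of its own size rank: the largest nut in the largest dish, the next in the next, down to the smallest nut in the smallest dish. Leave the two round bronze collars where they stand.

Things in the scene. Friction and masses are not known exactly. Their poses are not given: they have to be found in the camera images.
- nut_xl: The largest of the four loose bronze hexagon nuts, lying flat on the counter: 60 mm across flats, 69.3 mm across corners, bore 32 mm, 30 mm high, about 570 g. Origin at the centre of its underside, z up along the bore, x square to one flat (flats face 0, 60, 120.. degrees from x).
- nut_l: The second largest of the four loose bronze hexagon nuts, lying flat on the counter: 47 mm across flats, 54.3 mm across corners, bore 24 mm, 28 mm high, about 340 g. Origin at the centre of its underside, z up along the bore, x square to one flat (flats face 0, 60, 120.. degrees from x).
- nut_m: The second smallest of the four loose bronze hexagon nuts, lying flat on the counter: 34 mm across flats, 39.3 mm across corners, bore 16 mm, 26 mm high, about 170 g. Origin at the centre of its underside, z up along the bore, x square to one flat (flats face 0, 60, 120.. degrees from x).
- nut_s: The smallest of the four loose bronze hexagon nuts, lying flat on the counter: 22 mm across flats, 25.4 mm across corners, bore 10 mm, 24 mm high, about 62 g. Origin at the centre of its underside, z up along the bore, x square to one flat (flats face 0, 60, 120.. degrees from x).
- dish_xl: The largest of the four round shallow aluminium dishes with a black lining, fixed to the counter: 99 mm outside, 93 mm inside diameter, rim 8 mm high, floor 3 mm thick. Origin at the centre of its underside on the counter, z up.
- dish_l: The second largest of the four round shallow aluminium dishes with a black lining, fixed to the counter: 85 mm outside, 79 mm inside diameter, rim 8 mm high, floor 3 mm thick. Origin at the centre of its underside on the counter, z up.
- dish_m: The second smallest of the four round shallow aluminium dishes with a black lining, fixed to the counter: 70 mm outside, 64 mm inside diameter, rim 8 mm high, floor 3 mm thick. Origin at the centre of its underside on the counter, z up.
- dish_s: The smallest of the four round shallow aluminium dishes with a black lining, fixed to the counter: 56 mm outside, 50 mm inside diameter, rim 8 mm high, floor 3 mm thick. Origin at the centre of its underside on the counter, z up.
- collar_big: Loose round thin-walled bronze collar (not a nut): 48 mm outside, 40 mm bore, 26 mm high, standing flat. To be left alone. Origin at the centre of its underside, z up.
- collar_small: Loose round thin-walled bronze collar (not a nut): 38 mm outside, 31 mm bore, 24 mm high, standing flat. To be left alone. Origin at the centre of its underside, z up. The nuts, dishes and collars stand mixed with a black heat sink and a steel tuner can (both under 66 mm long and 25 mm high), at least 105 mm from centre to centre.
Mind the look-alikes: they are no part of the job. What is shaped like the dish_l but green or turquoise is not meant.

How it is judged:
At the end, for the whole second after the job is handed in: Each nut lies flat (within 0.1 rad) on the floor of the dish of its own size rank: its origin within 15 mm sideways of the dish's origin and no more than 6 mm above it (the floor is at 3 mm), at rest; both collars are within 15 mm of where they started (horizontal distance between nut_xl and dish_xl below 0.015 m and z of nut_xl in the frame of dish_xl below 0.006 m and angle between each of nut_xl, nut_l, nut_m, nut_s's own z axis and vertical below 0.1 rad and linear speed of each of nut_xl, nut_l, nut_m, nut_s below 0.02 m/s and horizontal distance between nut_l and dish_l below 0.015 m and z of nut_l in the frame of dish_l below 0.006 m and horizontal distance between nut_m and dish_m below 0.015 m and z of nut_m in the frame of dish_m below 0.006 m and horizontal distance between nut_s and dish_s below 0.015 m and z of nut_s in the frame of dish_s below 0.006 m and distance of each of collar_big, collar_small from where it was at the start of the episode below 0.015 m); the robot touches nothing.
It fails at once if a round collar is moved more than 15 mm (distance of any of collar_big, collar_small from where it was at the start of the episode above 0.015 m).
It also fails if it takes over 96 s, if anything falls off the work surface, if the arm or the gripper's body presses on something with over 40 N, if the wrist force passes 120 N, or if a joint passes its speed limit or range.

## Working session

There is one attempt and no reset: what is moved stays moved. The work goes in short steps, Python scripts to look and compute and a tool call to move; the robot and the scene stay as the last step left them, time stands still between calls to the robot, and variables do not carry over. Pictures are saved under pics/ and viewed, at most 14 in all, crops included, and the job is handed in when it is done.

Besides the shell and the picture viewer there is one more tool, called after "Request:" as a command line: name --argument value ..., lists and objects as JSON in quotes. play_rows: Moves the arm, as the interface text tells. Its arguments: {"type":"object","properties":{"translation":{"type":"array","items":{"type":"array","items":{"type":"number"}}},"delta_rot":{"type":"array","items":{"type":"array","items":{"type":"number"}}},"grip":{"type":"array","items":{"type":"number"}},"squeeze":{"type":"number"}},"required":["translation","delta_rot","grip"]}

```bash
mkdir -p pics; ls; python3 - <<'E'
from plant import r
import cv2
for n in("scene","top"):
    cv2.imwrite(f"pics/{n}0.png",r.snapshot(n)); c=r.get_calibration(n); print(n,c)
s=r.get_state(); print(s)
for t in ["nut_xl","nut_l","nut_m","nut_s","dish_xl","dish_l","dish_m","dish_s","collar_big","collar_small"]:
    for n in("scene","top"):
        print(t,n,[(d["point"],round(d["confidence"],2)) for d in r.look_for(n,t)[:4]])
E
```

```text
pics
scene {'intrinsics': array([[390.94821057,   0.        , 322.25407306],
       [  0.        , 390.94821057, 202.94607102],
       [  0.        ,   0.        ,   1.        ]]), 'k1': -0.06879511416654178, 'eye': array([1.00403283, 0.47996789, 0.60803979]), 'rotation': array([0.17147569, 0.39084999, 0.83473644, 0.34791875])}
top {'intrinsics': array([[517.75912722,   0.        , 316.80529479],
       [  0.        , 517.75912722, 208.52898964],
       [  0.        ,   0.        ,   1.        ]]), 'k1': -0.07935787489988524, 'eye': array([ 0.31428313, -0.00788366,  1.29028401]), 'rotation': array([ 0.04836184, -0.05082548, -0.70323277,  0.70748963])}
{'clock': 0.1, 'q': array([-1.24823433,  0.68993726, -0.19452726,  1.56621063,  0.15730017,
        0.90248571, -0.21507644]), 'qd': array([ 2.37097981e-05, -2.81810158e-03,  9.24088537e-04, -4.75525391e-03,
        1.08223685e-03,  6.25133518e-04, -2.37581683e-05]), 'joint_torque': array([-2.95607439e-03, -5.28502071e+01, -1.27133712e+00, -1.53840494e+01,
       -5.25243336e-02,  1.87729202e-03,  4.40051485e-05]), 'tool_pos': array([0.
[... 1452 characters left out ...]
76)]
dish_m top [([0.5564, -0.382, 0.0048], 0.93), ([0.3626, -0.1518, 0.0017], 0.92), ([0.6315, -0.0066, 0.0025], 0.87), ([0.4612, -0.2723, 0.0046], 0.86)]
dish_s scene [([0.5503, -0.3865, 0.0021], 0.97), ([0.3654, -0.1532, 0.0073], 0.88), ([0.6393, -0.1481, 0.0074], 0.87), ([0.6272, -0.0036, 0.0035], 0.76)]
dish_s top [([0.5564, -0.382, 0.0048], 0.93), ([0.3626, -0.1518, 0.0017], 0.92), ([0.6315, -0.0066, 0.0025], 0.87), ([0.4612, -0.2723, 0.0046], 0.86)]
collar_big scene [([0.4703, 0.2725, 0.0148], 0.95)]
collar_big top [([0.4662, 0.2679, 0.023], 0.6)]
collar_small scene [([0.4589, -0.4022, 0.015], 0.73), ([0.4856, 0.4119, 0.0279], 0.16)]
collar_small top [([0.4522, -0.399, 0.0189], 0.45)]
```

View pics/top0.png

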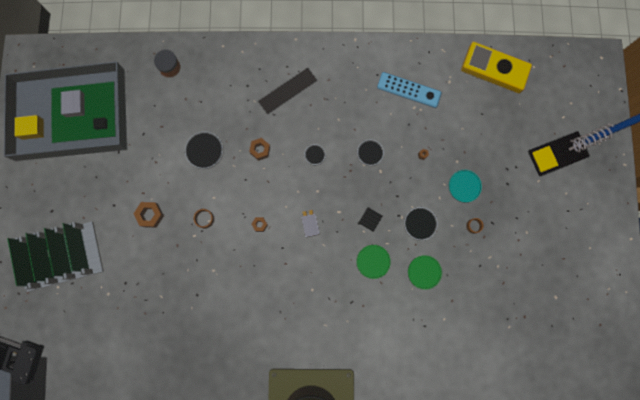

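View pics/scene0.png

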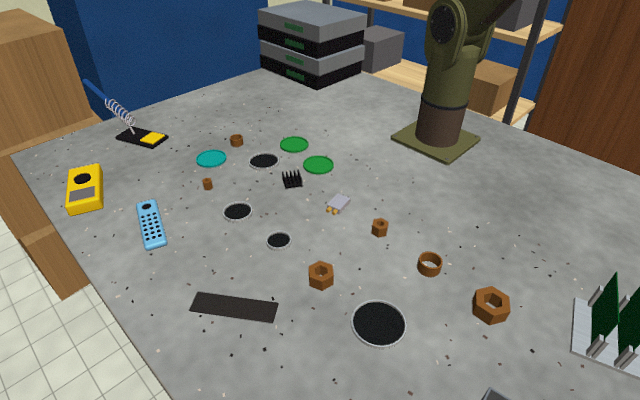

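The top view shows the nuts: xl at (148,214), l (260,148), m (259,224), s (423,154). It shows the dishes: xl (204,150), s (315,154), m (370,152), l (421,223). The collars are at (204,217) and (475,226). The green and turquoise discs are decoys. Next I fit models to both views.

```bash
cat > h.py <<'E'
import numpy as np, cv2
from scipy.spatial.transform import Rotation as R
from scipy.optimize import minimize
from plant import r
CAL={n:r.get_calibration(n) for n in("scene","top")}
def proj(n,P):
    c=CAL[n]; p=(np.asarray(P)-c["eye"])@R.from_quat(c["rotation"]).as_matrix()
    s=np.c_[p[:,0]/-p[:,2],-p[:,1]/-p[:,2]]; s=s*(1+c["k1"]*(s**2).sum(1,keepdims=True))
    return s@c["intrinsics"][:2,:2].T+c["intrinsics"][:2,2]
def ray(n,uv,z):
    c=CAL[n]; K=c["intrinsics"]; d=(np.array(uv)-K[:2,2])/K[0,0]; s=d.copy()
    for _ in range(20): s=d/(1+c["k1"]*(s@s))
    v=R.from_quat(c["rotation"]).apply([s[0],-s[1],-1]); return c["eye"]+v*(z-c["eye"][2])/v[2]
def hull(p,size,h,n=6):
    x,y,z,a=p; k=a+np.pi/n+np.arange(n)*2*np.pi/n; q=np.c_[x+size*np.cos(k),y+size*np.sin(k)]
    return np.r_[np.c_[q,np.full(n,z)],np.c_[q,np.full(n,z+h)]]
def render(n,P,box):
    x0,y0,x1,y1=box; S=8
    uv=(proj(n,P)-[x0,y0]+.5)*S-.5
    m=np.zeros(((y1-y0)*S,(x1-x0)*S),np.uint8)
    cv2.fillConvexPoly(m,cv2.convexHull(np.round(uv*16).astype(np.int32)),255,shift=4)
    return cv2.resize(m,None,fx=1/S,fy=1/S,interpolation=cv2.INTER_AREA)/255.
def fit(imgs,masks,size,h,x,y,n=6,z=0,views=("top","scene")):
    bx={};M={}
    for v in views:
        c=proj(v,[[x,y,z+h/2]])[0].astype(int); w=40
        bx[v]=(max(c[0]-w,0),max(c[1]-w,0),min(c[0]+w,640),min(c[1]+w,400)); b=bx[v]
        M[v]=masks[v][b[1]:b[3],b[0]:b[2]]
    def cost(p): return sum(((render(v,hull(p,size,h,n),bx[v])-M[v])**2).sum() for v in views)
    best=None
    for a in np.radians([0,15,30,45] if n==6 else [0]):
        p0=np.array([x,y,z,a]); sx=np.vstack([p0]+[p0+d for d in np.diag([.006,.006,.005,.2])])
        o=minimize(cost,p0,method="Nelder-Mead",options=dict(initial_simplex=sx,xatol=1e-4,fatol=.02,maxiter=250))
        if best is None or o.fun<best.fun: best=o
    return best
def bronze(img,c,w=28):
    hsv=cv2.cvtColor(img,cv2.COLOR_BGR2HSV)
    m=((hsv[...,0]<20)&(hsv[...,1]>85)&(hsv[...,2]>25)).astype(np.uint8)
    k=np.zeros_like(m); c=np.int32(c); k[max(c[1]-w,0):c[1]+w,max(c[0]-w,0):c[0]+w]=1
    cs,_=cv2.findContours(m*k,cv2.RETR_EXTERNAL,cv2.CHAIN_APPROX_NONE)
    o=np.zeros_like(m); cv2.drawContours(o,[max(cs,key=len)],-1,1,-1); return o.astype(float)
NUT=dict(xl=(.060,.030,.474,.408),l=(.047,.028,.643,.136),m=(.034,.026,.455,.132),s=(.022,.024,.639,-.25))
DIA=dict(xl=.099,l=.085,m=.070,s=.056)
DUV=dict(xl=(204,150),l=(421,223),m=(370,152),s=(315,154))
E
cat > m.py <<'E'
from h import *
I={n:r.snapshot(n) for n in("scene","top")}
for k,(af,h,x,y) in NUT.items():
    if k=="s": x,y=ray("top",(423.5,154),.012)[:2]
    M={v:bronze(I[v],proj(v,[[x,y,h/2]])[0]) for v in I}
    for vs in (("top","scene"),("top",),("scene",)):
        o=fit(I,M,af/3**.5,h,x,y,views=vs)
        p=o.x; print("nut",k,vs,p[:3].round(4),"yaw",round(np.degrees(p[3])%60,1),"cost",round(o.fun,1),[int(M[v].sum()) for v in I])
# dishes: silhouettes of class, nearest to the seen centre; ellipse of outer edge
for k,D in DIA.items():
    g=ray("top",DUV[k],.005); P={}
    for v in I:
        c=proj(v,[g])[0]; L=[s["pixels"] for s in r.silhouettes(v,"dish_"+k)]
        L=[m for m in L if np.hypot(*(np.argwhere(m).mean(0)[::-1]-c))<12]
        if not L: print(k,v,"none"); continue
        o=fit(I,{v:L[0].astype(float)},D/2,.008,g[0],g[1],n=48,views=(v,),z=0); P[v]=L[0].astype(float)
        cc=np.argwhere(L[0]).mean(0)[::-1]; print("dish",k,v,o.x[:3].round(4),round(o.fun,1),"centroid ray",ray(v,cc,.006)[:2].round(4))
    if len(P)==2: o=fit(I,P,D/2,.008,g[0],g[1],n=48); print("dish",k,"both",o.x[:3].round(4),round(o.fun,1))
E
python3 m.py
```

```text
nut xl ('top', 'scene') [0.4767 0.409  0.0032] yaw 56.8 cost 92.2 [1130, 537]
nut xl ('top',) [ 0.4874  0.4358 -0.0744] yaw 57.9 cost 17.1 [1130, 537]
nut xl ('scene',) [ 0.4643  0.4076 -0.0106] yaw 58.3 cost 13.3 [1130, 537]
nut l ('top', 'scene') [0.6453 0.1357 0.0027] yaw 16.5 cost 66.4 [597, 306]
nut l ('top',) [ 0.6748  0.1468 -0.1032] yaw 21.2 cost 5.3 [597, 306]
nut l ('scene',) [6.439e-01 1.346e-01 5.000e-04] yaw 16.7 cost 17.6 [597, 306]
nut m ('top', 'scene') [0.4538 0.1312 0.0022] yaw 1.8 cost 38.1 [252, 160]
nut m ('top',) [ 0.4679  0.144  -0.1155] yaw 59.8 cost 5.2 [252, 160]
nut m ('scene',) [ 0.4487  0.1285 -0.0027] yaw 1.4 cost 11.0 [252, 160]
nut s ('top', 'scene') [ 0.6351 -0.2794  0.0017] yaw 34.8 cost 26.7 [99, 73]
nut s ('top',) [ 0.639  -0.2822 -0.005 ] yaw 46.1 cost 12.3 [99, 73]
nut s ('scene',) [ 0.6311 -0.286  -0.0041] yaw 34.8 cost 4.9 [99, 73]
dish xl scene [0.6436 0.2794 0.0018] 30.9 centroid ray [0.6454 0.2811]
dish xl top [0.6461 0.2776 0.0025] 17.8 centroid ray [0.646  0.2777]
dish xl both [0.6448 0.2791 0.0031] 95.4
dish l scene [ 0.4578 -0.271  -0.0009] 12.6 centroid ray [ 0.4613 -0.2663]
dish l top [ 4.603e-01 -2.717e-01 -2.000e-04] 17.3 centroid ray [ 0.4602 -0.2715]
dish l both [ 0.4598 -0.2712  0.    ] 44.5
dish m scene [ 0.6256 -0.1706 -0.0212] 7.2 centroid ray [ 0.6401 -0.146 ]
m top none
dish s scene [ 0.6334 -0.0037  0.0013] 11.5 centroid ray [ 0.6342 -0.0027]
s top none
```

```bash
python3 - <<'E'
from h import *
I={n:r.snapshot(n) for n in("scene","top")}
for k in DUV:
    g=ray("top",DUV[k],.005)
    for v in I:
        c=proj(v,[g])[0].astype(int); w=int(DIA[k]*230*(1 if v=="top" else 1.1)); gray=I[v].max(2)
        m=np.zeros_like(gray); m[c[1]-w:c[1]+w,c[0]-w:c[0]+w]=1; m=((gray<60)&(m>0)).astype(np.uint8)
        n_,lab,st,ce=cv2.connectedComponentsWithStats(m); i=1+st[1:,4].argmax()
        (ec,ax,_)=cv2.fitEllipse(max(cv2.findContours((lab==i).astype(np.uint8),0,cv2.CHAIN_APPROX_NONE)[0],key=len))
        print(k,v,"ell",np.round(ec,1),np.round(ax,1),ray(v,ec,.004)[:2].round(4),"cen",ray(v,ce[i],.004)[:2].round(4))
x0={k:NUT[k][2:] for k in NUT}; x0["s"]=(.635,-.28)
for k in NUT:
    af,h=NUT[k][:2]; x,y=x0[k]
    M={v:bronze(I[v],proj(v,[[x,y,h/2]])[0]) for v in I}
    for v in I:
        b=proj(v,[[x,y,h/2]])[0].astype(int); b=(b[0]-35,b[1]-35,b[0]+35,b[1]+35)
        f=lambda p:((render(v,hull([p[0],p[1],0,p[2]],af/3**.5,h),b)-M[v][b[1]:b[3],b[0]:b[2]])**2).sum()
        o=min((minimize(f,[x,y,a],method="Nelder-Mead",options=dict(initial_simplex=[[x,y,a],[x+.006,y,a],[x,y+.006,a],[x,y,a+.2]],xatol=1e-4,fatol=.02)) for a in (0,.26,.52,.78)),key=lambda o:o.fun)
        print(k,v,o.x[:2].round(4),round(np.degrees(o.x[2])%60,1),round(o.fun,1))
s=r.snapshot("top"); c=[cv2.resize(I["scene"][170:200,190:230],None,fx=8,fy=8,interpolation=2),cv2.resize(I["top"][135:175,400:450],None,fx=6,fy=6,interpolation=2)]
cv2.imwrite("pics/c.png",np.hstack([x[:240,:300] for x in c]))
E
```

```text
xl scene ell [377.8 323.2] [41.  48.7] [0.6443 0.2789] cen [0.6443 0.2789]
xl top ell [203.5 149.8] [32.3 34. ] [0.6462 0.2792] cen [0.6462 0.2793]
l scene ell [263.5 160.4] [11.6 26. ] [ 0.4566 -0.2732] cen [ 0.4568 -0.2733]
l top ell [420.4 223.3] [28.5 29.3] [ 0.4604 -0.272 ] cen [ 0.4604 -0.2719]
m scene ell [237.1 211. ] [13.7 25. ] [ 0.6385 -0.1473] cen [ 0.6385 -0.1473]
m top ell [370.  152.2] [21.6 22.6] [ 0.6422 -0.1469] cen [ 0.6422 -0.1469]
s scene ell [278.2 239.9] [12.4 20.7] [ 0.6324 -0.0057] cen [ 0.6324 -0.0057]
s top ell [314.5 154.1] [16.4 17. ] [ 0.6361 -0.0051] cen [ 0.636  -0.0051]
xl scene [0.4736 0.4088] 57.8 26.8
xl top [0.4778 0.4108] 57.4 49.3
l scene [0.6433 0.1344] 16.7 15.6
l top [0.6477 0.1353] 28.0 39.1
m scene [0.4515 0.1302] 1.2 12.7
m top [0.4561 0.132 ] 0.6 18.8
s scene [ 0.6337 -0.2807] 34.6 5.7
s top [ 0.6378 -0.2812] 48.7 12.6
```

View pics/c.png

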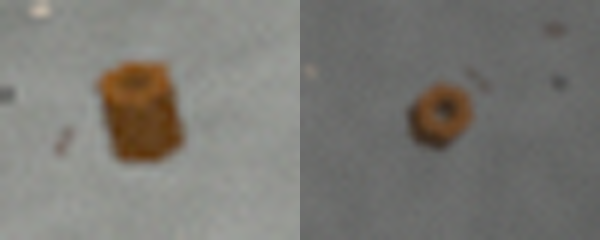

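```bash
cat > go.py <<'E'
import sys; from h import *
def st():
    s=r.get_state(); print("t",round(s["clock"],2),"pos",s["tool_pos"].round(4),"q",s["q"].round(2),"open",round(s["opening"],3),"ff",round(s["finger_force"],1),"F",s["contact_force"].round(1)); return s
def to(x,y,z,phi,s=None):
    s=s or st(); A=R.from_quat(s["eef_rot"]); a=np.radians(phi)
    Y=np.array([np.cos(a),np.sin(a),0]); Z=np.array([0,0,-1.]); T=R.from_matrix(np.c_[np.cross(Y,Z),Y,Z])
    print("rot",(A.inv()*T).as_rotvec(degrees=True).round(1),"then trans mm",(T.inv().apply(np.array([x,y,z])-s["tool_pos"])*1e3).round(1))
if __name__=="__main__": to(*map(float,sys.argv[1:]))
E
python3 go.py .4757 .410 .15 57.5
```

```text
t 1.75 pos [0.178  0.5991 0.3027] q [-1.25  0.69 -0.19  1.57  0.16  0.9  -0.22] open 0.997 ff 0.0 F [ 0.9  0.5 -0. ]
rot [ 0. -0. 16.] then trans mm [-352.7    0.4  152.7]
```

Request:
play_rows --translation '[[0,0,0],[0,0,0],[-0.05,0,0],[-0.05,0,0],[-0.05,0,0],[-0.05,0,0],[-0.05,0,0],[-0.05,0,0],[-0.05,0,0],[-0.003,0,0.05],[0,0,0.05],[0,0,0.05],[0,0,0]]' --delta_rot '[[0,0,8],[0,0,8],[0,0,0],[0,0,0],[0,0,0],[0,0,0],[0,0,0],[0,0,0],[0,0,0],[0,0,0],[0,0,0],[0,0,0],[0,0,0]]' --grip '[1,1,1,1,1,1,1,1,1,1,1,1,1]' --squeeze 30

```text
clock: 3.38
tool_pos: [0.4736, 0.4075, 0.1493]
eef_rot: [0.28, 0.96, -0.004, -0.002]
contact_force: [0.2, 0.4, -0.1]
opening: 0.996
finger_force: 0.0
```

```bash
python3 go.py .4757 .410 .073 57.5
```

```text
t 3.38 pos [0.4736 0.4075 0.1493] q [-0.72  0.89 -0.12  1.67  0.17  0.6   0.07] open 0.996 ff 0.0 F [ 0.2  0.4 -0.1]
rot [-0.5 -0.1 -0. ] then trans mm [-0.4  3.2 76.3]
```

Request:
play_rows --translation '[[0,0.003,0.03],[0,0,0.03],[0,0,0.016],[0,0,0],[0,0,0],[0,0,0],[0,0,0],[0,0,0]]' --delta_rot '[[0,0,0],[0,0,0],[0,0,0],[0,0,0],[0,0,0],[0,0,0],[0,0,0],[0,0,0]]' --grip '[1,1,1,1,-1,-1,-1,-1]'

```text
clock: 4.38
tool_pos: [0.4759, 0.4092, 0.0772]
eef_rot: [0.28, 0.96, -0.003, -0.001]
contact_force: [-3.4, -4.6, 6.7]
opening: 0.677
finger_force: 29.9
```

```bash
python3 go.py .4757 .410 .073 57.5; python3 -c "
from h import *; cv2.imwrite('pics/g1.png',r.snapshot('scene')[200:400,300:600])"
```

```text
t 4.38 pos [0.4759 0.4092 0.0772] q [-0.73  1.   -0.1   1.68  0.19  0.48  0.05] open 0.677 ff 29.9 F [-3.4 -4.6  6.7]
rot [-0.4  0.  -0.1] then trans mm [0.6 0.5 4.2]
```

View pics/g1.png

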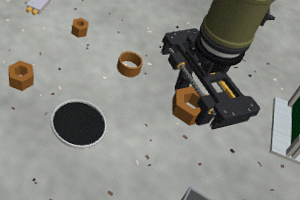

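Request:
play_rows --translation '[[0,0,-0.02],[0,0,-0.03],[0,0,-0.03],[0,0,0]]' --delta_rot '[[0,0,0],[0,0,0],[0,0,0],[0,0,0]]' --grip '[-1,-1,-1,-1]'

```text
clock: 4.92
tool_pos: [0.4786, 0.4134, 0.1597]
eef_rot: [0.28, 0.96, 0.003, 0.002]
contact_force: [0.0, 0.1, -6.9]
opening: 0.679
finger_force: 29.9
```

```bash
python3 go.py .645 .279 .15 57.5
```

```text
t 4.92 pos [0.4786 0.4134 0.1597] q [-0.72  0.88 -0.12  1.66  0.17  0.61  0.07] open 0.679 ff 29.9 F [ 0.   0.1 -6.9]
rot [ 0.4  0.1 -0.1] then trans mm [-212.5  -23.9    9.7]
```

Request:
play_rows --translation '[[-0.043,-0.005,0],[-0.043,-0.005,0],[-0.043,-0.005,0],[-0.043,-0.005,0],[-0.04,-0.004,0],[0,0,0],[0,0,0],[0,0,0]]' --delta_rot '[[0,0,0],[0,0,0],[0,0,0],[0,0,0],[0,0,0],[0,0,0],[0,0,0],[0,0,0]]' --grip '[-1,-1,-1,-1,-1,-1,-1,-1]'

```text
clock: 5.92
tool_pos: [0.6414, 0.2791, 0.156]
eef_rot: [0.279, 0.96, 0.0, -0.001]
contact_force: [0.0, -0.7, -5.1]
opening: 0.68
finger_force: 29.9
```

```bash
python3 go.py .645 .279 .082 57.5
```

```text
t 5.92 pos [0.6414 0.2791 0.156 ] q [-0.39  0.96 -0.18  1.42  0.21  0.78  0.37] open 0.68 ff 29.9 F [ 0.  -0.7 -5.1]
rot [-0.  -0.1  0.1] then trans mm [-3.1  1.9 74. ]
```

Request:
play_rows --translation '[[-0.003,0.002,0.025],[0,0,0.025],[0,0,0.014],[0,0,0.006],[0,0,0.003],[0,0,0],[0,0,0]]' --delta_rot '[[0,0,0],[0,0,0],[0,0,0],[0,0,0],[0,0,0],[0,0,0],[0,0,0]]' --grip '[-1,-1,-1,-1,-1,-1,-1]'

```text
clock: 6.8
tool_pos: [0.647, 0.2778, 0.0846]
eef_rot: [0.28, 0.96, 0.001, 0.001]
contact_force: [0.1, 0.1, -6.6]
opening: 0.683
finger_force: 29.9
```

```bash
python3 go.py .645 .279 .080 57.5
```

```text
t 6.8 pos [0.647  0.2778 0.0846] q [-0.39  1.07 -0.16  1.42  0.23  0.67  0.35] open 0.683 ff 29.9 F [ 0.1  0.1 -6.6]
rot [ 0.1  0.  -0.1] then trans mm [ 2.4 -0.1  4.6]
```

Request:
play_rows --translation '[[0.001,0,0.002],[0,0,0.002],[0,0,0],[0,0,0],[0,0,0],[0,0,0],[0,0,-0.03],[0,0,-0.05],[0,0,0]]' --delta_rot '[[0,0,0],[0,0,0],[0,0,0],[0,0,0],[0,0,0],[0,0,0],[0,0,0],[0,0,0],[0,0,0]]' --grip '[-1,-1,-1,0.7,0.7,0.7,0.7,0.7,0.7]'

```text
clock: 7.92
tool_pos: [0.6484, 0.2794, 0.1644]
eef_rot: [0.28, 0.96, 0.003, 0.003]
contact_force: [-0.8, 0.0, 0.6]
opening: 0.846
finger_force: 0.0
```

```bash
python3 go.py .6455 .135 .15 77
```

```text
t 7.92 pos [0.6484 0.2794 0.1644] q [-0.39  0.96 -0.18  1.4   0.21  0.79  0.37] open 0.846 ff 0.0 F [-0.8  0.   0.6]
rot [  0.4   0.3 -19.6] then trans mm [ -29.6 -141.4   14.4]
```

Request:
play_rows --translation '[[0,0,0],[0,0,0],[-0.01,-0.047,0],[-0.01,-0.047,0],[-0.01,-0.047,0.01],[0,0,0],[0,0,0],[0,0,0]]' --delta_rot '[[0,0,-9.8],[0,0,-9.8],[0,0,0],[0,0,0],[0,0,0],[0,0,0],[0,0,0],[0,0,0]]' --grip '[0.7,0.7,0.7,0.7,0.7,0.7,0.7,0.7]'

```text
clock: 8.93
tool_pos: [0.6432, 0.1362, 0.1497]
eef_rot: [0.112, 0.994, 0.001, -0.0]
contact_force: [-0.4, -0.0, 0.4]
opening: 0.85
finger_force: 0.0
```

```bash
python3 go.py .6455 .135 .073 77;  python3 -c "
from h import *; I=r.snapshot('scene'); a=cv2.resize(I[225:375,270:470],None,fx=3,fy=3)
cv2.imwrite('pics/g2.png',a)"
```

```text
t 8.93 pos [0.6432 0.1362 0.1497] q [-0.13  0.93 -0.28  1.57  0.35  0.69  0.77] open 0.85 ff 0.0 F [-0.4 -0.   0.4]
rot [ 0.1 -0.   0.2] then trans mm [-2.5 -0.6 76.7]
```

View pics/g2.png

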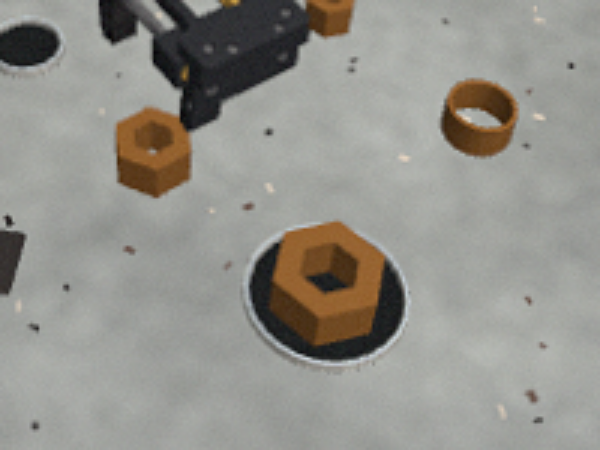

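Nut xl lies flat in its dish (crop about (328,280)). Next, nut l.

Request:
play_rows --translation '[[-0.002,0,0.03],[0,0,0.03],[0,0,0.016],[0,0,0.003],[0,0,0],[0,0,0],[0,0,0],[0,0,0]]' --delta_rot '[[0,0,0],[0,0,0],[0,0,0],[0,0,0],[0,0,0],[0,0,0],[0,0,0],[0,0,0]]' --grip '[0.7,0.7,0.7,0.7,-1,-1,-1,-1]'

```text
clock: 9.98
tool_pos: [0.6459, 0.1338, 0.0716]
eef_rot: [0.113, 0.994, 0.0, 0.001]
contact_force: [-0.1, 0.0, 4.5]
opening: 0.534
finger_force: 29.7
```

Request:
play_rows --translation '[[0,0,0],[0,0,0]]' --delta_rot '[[0,0,0],[0,0,0]]' --grip '[-1,-1]'

```text
clock: 10.22
tool_pos: [0.6459, 0.1337, 0.0716]
eef_rot: [0.113, 0.994, 0.0, 0.001]
contact_force: [-0.0, 0.8, 6.2]
opening: 0.53
finger_force: 29.7
```

Request:
play_rows --translation '[[0,0,-0.02],[0,0,-0.03],[0,0,-0.03],[0,0,0],[0,0,0],[0,0,0]]' --delta_rot '[[0,0,0],[0,0,0],[0,0,0],[0,0,0],[0,0,0],[0,0,0]]' --grip '[-1,-1,-1,-1,-1,-1]'

```text
clock: 10.98
tool_pos: [0.6443, 0.1332, 0.1491]
eef_rot: [0.113, 0.994, -0.001, -0.001]
contact_force: [-0.6, -0.6, -2.8]
opening: 0.531
finger_force: 29.7
```

```bash
python3 go.py .459 -.2725 .155 77
```

```text
t 10.97 pos [0.6443 0.1332 0.1491] q [-0.13  0.93 -0.28  1.56  0.35  0.7   0.77] open 0.531 ff 29.7 F [-0.6 -0.6 -2.8]
rot [-0.1 -0.2  0.1] then trans mm [  89.3 -436.9   -5.9]
```

Request:
play_rows --translation '[[0.006,-0.03,0],[0.011,-0.055,0],[0.011,-0.055,0],[0.011,-0.055,0],[0.011,-0.055,0],[0.011,-0.055,0],[0.011,-0.055,0],[0.011,-0.055,0],[0.006,-0.022,0],[0,0,0],[0,0,0],[0,0,0],[0,0,0]]' --delta_rot '[[0,0,0],[0,0,0],[0,0,0],[0,0,0],[0,0,0],[0,0,0],[0,0,0],[0,0,0],[0,0,0],[0,0,0],[0,0,0],[0,0,0],[0,0,0]]' --grip '[-1,-1,-1,-1,-1,-1,-1,-1,-1,-1,-1,-1,-1]'

```text
clock: 12.6
tool_pos: [0.4614, -0.2712, 0.1507]
eef_rot: [0.112, 0.994, 0.0, 0.0]
contact_force: [-0.1, -0.6, -4.3]
opening: 0.533
finger_force: 29.7
```

```bash
python3 go.py .459 -.2725 .08 77
```

```text
t 12.6 pos [ 0.4614 -0.2712  0.1507] q [ 0.63  0.82 -0.31  1.95  0.55  0.45  1.26] open 0.533 ff 29.7 F [-0.1 -0.6 -4.3]
rot [0.  0.  0.2] then trans mm [ 2.1 -1.8 70.7]
```

Request:
play_rows --translation '[[0.002,-0.002,0.025],[0,0,0.025],[0,0,0.015],[0,0,0.005],[0,0,0],[0,0,0],[0,0,0]]' --delta_rot '[[0,0,0],[0,0,0],[0,0,0],[0,0,0],[0,0,0],[0,0,0],[0,0,0]]' --grip '[-1,-1,-1,-1,-1,-1,-1]'

```text
clock: 13.48
tool_pos: [0.4586, -0.2742, 0.0813]
eef_rot: [0.113, 0.994, -0.0, 0.001]
contact_force: [-0.7, -0.1, -3.0]
opening: 0.531
finger_force: 29.7
```

```bash
python3 go.py .459 -.2725 .0755 77
```

```text
t 13.47 pos [ 0.4586 -0.2742  0.0813] q [ 0.58  0.94 -0.2   1.97  0.62  0.29  1.2 ] open 0.531 ff 29.7 F [-0.7 -0.1 -3. ]
rot [-0.   0.1  0. ] then trans mm [-0.   1.7  5.8]
```

Request:
play_rows --translation '[[0,0.001,0.003],[0,0,0.0025],[0,0,0],[0,0,0],[0,0,0],[0,0,0],[0,0,-0.03],[0,0,-0.045],[0,0,0],[0,0,0]]' --delta_rot '[[0,0,0],[0,0,0],[0,0,0],[0,0,0],[0,0,0],[0,0,0],[0,0,0],[0,0,0],[0,0,0],[0,0,0]]' --grip '[-1,-1,-1,0.4,0.4,0.4,0.4,0.4,0.4,0.4]'

```text
clock: 14.72
tool_pos: [0.4582, -0.2731, 0.15]
eef_rot: [0.113, 0.994, -0.0, -0.0]
contact_force: [0.5, -0.4, 0.9]
opening: 0.702
finger_force: 0.0
```

```bash
python3 go.py .454 .131 .15 61
```

```text
t 14.72 pos [ 0.4582 -0.2731  0.15  ] q [ 0.64  0.82 -0.32  1.96  0.56  0.45  1.26] open 0.702 ff 0.0 F [ 0.5 -0.4  0.9]
rot [-0. -0. 16.] then trans mm [199.6 351.4  -0. ]
```

Request:
play_rows --translation '[[0,0,0],[0,0,0],[0.025,0.044,0],[0.025,0.044,0],[0.025,0.044,0],[0.025,0.044,0],[0.025,0.044,0],[0.025,0.044,0],[0.025,0.044,0],[0.025,0.044,0],[0,0,0],[0,0,0],[0,0,0],[0,0,0]]' --delta_rot '[[0,0,8],[0,0,8],[0,0,0],[0,0,0],[0,0,0],[0,0,0],[0,0,0],[0,0,0],[0,0,0],[0,0,0],[0,0,0],[0,0,0],[0,0,0],[0,0,0]]' --grip '[0.4,0.4,0.4,0.4,0.4,0.4,0.4,0.4,0.4,0.4,0.4,0.4,0.4,0.4]'

```text
clock: 16.48
tool_pos: [0.4539, 0.1304, 0.1501]
eef_rot: [0.251, 0.968, -0.0, -0.0]
contact_force: [-0.0, 0.2, -0.8]
opening: 0.699
finger_force: 0.0
```

```bash
python3 go.py .454 .131 .073 61;  python3 -c "
from h import *; I=r.snapshot('scene'); a=cv2.resize(I[120:270,190:390],None,fx=3,fy=3)
cv2.imwrite('pics/g3.png',a)"
```

```text
t 16.48 pos [0.4539 0.1304 0.1501] q [-0.33  0.78 -0.07  2.14  0.22  0.23  0.47] open 0.699 ff 0.0 F [-0.   0.2 -0.8]
rot [-0.   0.  -0.1] then trans mm [ 0.2  0.5 77.1]
```

View pics/g3.png

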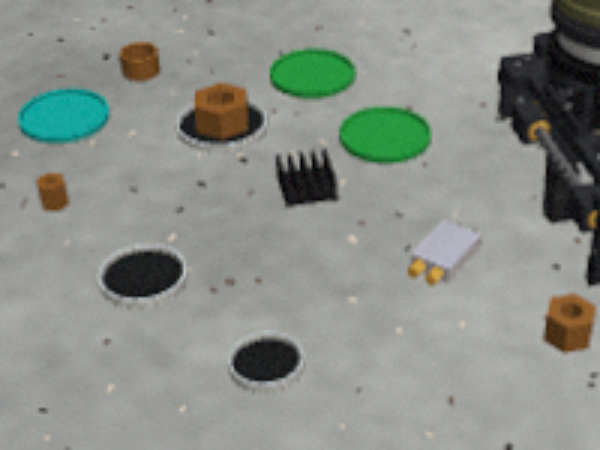

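Nut l is in its dish (crop (222,112)). Joint 6 is near its lower limit here, so I descend with care.

Request:
play_rows --translation '[[0,0,0.025],[0,0,0.025],[0,0,0],[0,0,0]]' --delta_rot '[[0,0,0],[0,0,0],[0,0,0],[0,0,0]]' --grip '[0.4,0.4,0.4,0.4]'

```text
clock: 17.02
tool_pos: [0.454, 0.1316, 0.1008]
eef_rot: [0.25, 0.968, 0.0, 0.0]
contact_force: [1.1, 0.6, 0.4]
opening: 0.701
finger_force: 0.0
```

```bash
python3 go.py .454 .131 .073 61
```

```text
t 17.02 pos [0.454  0.1316 0.1008] q [-0.36  0.88 -0.03  2.16  0.23  0.11  0.45] open 0.701 ff 0.0 F [1.1 0.6 0.4]
rot [0. 0. 0.] then trans mm [-0.2 -0.5 27.8]
```

Request:
play_rows --translation '[[0,0,0],[0,0,0],[0,0,0]]' --delta_rot '[[0,5,0],[0,0,0],[0,0,0]]' --grip '[0.4,0.4,0.4]'

```text
clock: 17.4
tool_pos: [0.4539, 0.1318, 0.1008]
eef_rot: [0.25, 0.967, 0.011, -0.041]
contact_force: [0.3, 0.8, 0.6]
opening: 0.703
finger_force: 0.0
```

```bash
cat > gp.py <<'E'
from go import *
s=st(); A=R.from_quat(s["eef_rot"]); print("grasp pt",(s["tool_pos"]+A.apply([0,0,.045])).round(4),"tip",(s["tool_pos"]+A.apply([0,0,.064])).round(4),"axes\n",A.as_matrix().round(3))
E
python3 gp.py
```

```text
t 17.4 pos [0.4539 0.1318 0.1008] q [-0.25  0.89 -0.15  2.11  0.23  0.22  0.49] open 0.703 ff 0.0 F [0.3 0.8 0.6]
grasp pt [0.4506 0.1337 0.056 ] tip [0.4492 0.1345 0.037 ] axes
 [[-0.872  0.484 -0.075]
 [ 0.482  0.875  0.042]
 [ 0.086  0.001 -0.996]]
```

Request:
play_rows --translation '[[-0.0065,0,0],[0,0,0.012],[0,0,0.0145],[0,0,0],[0,0,0]]' --delta_rot '[[0,0,0],[0,0,0],[0,0,0],[0,0,0],[0,0,0]]' --grip '[0.4,0.4,0.4,0.4,0.4]'

```text
clock: 18.02
tool_pos: [0.4572, 0.1299, 0.0729]
eef_rot: [0.25, 0.967, 0.011, -0.043]
contact_force: [-0.7, -0.0, 0.3]
opening: 0.699
finger_force: 0.0
```

```bash
python3 gp.py
```

```text
t 18.02 pos [0.4572 0.1299 0.0729] q [-0.26  0.94 -0.13  2.1   0.24  0.17  0.49] open 0.699 ff 0.0 F [-0.7 -0.   0.3]
grasp pt [0.4537 0.1318 0.0281] tip [0.4522 0.1326 0.0092] axes
 [[-0.872  0.484 -0.077]
 [ 0.482  0.875  0.042]
 [ 0.088 -0.001 -0.996]]
```

Good. Close and lift.

Request:
play_rows --translation '[[0,0,0],[0,0,0],[0,0,0],[0,0,0],[0,0,0],[0,0,0]]' --delta_rot '[[0,0,0],[0,0,0],[0,0,0],[0,0,0],[0,0,0],[0,0,0]]' --grip '[-1,-1,-1,-1,-1,-1]'

```text
clock: 18.77
tool_pos: [0.4575, 0.1296, 0.0734]
eef_rot: [0.25, 0.967, 0.011, -0.042]
contact_force: [-0.2, -1.2, 3.8]
opening: 0.385
finger_force: 30.0
```

```bash
python3 gp.py
```

```text
t 18.77 pos [0.4575 0.1296 0.0734] q [-0.26  0.94 -0.13  2.1   0.24  0.17  0.49] open 0.385 ff 30.0 F [-0.2 -1.2  3.8]
grasp pt [0.454  0.1315 0.0286] tip [0.4526 0.1323 0.0097] axes
 [[-0.872  0.484 -0.076]
 [ 0.482  0.875  0.042]
 [ 0.087 -0.    -0.996]]
```

Request:
play_rows --translation '[[0,0,-0.02],[0,0,-0.03],[0,0,-0.03],[0,0,0],[0,0,0],[0,0,0]]' --delta_rot '[[0,0,0],[0,0,0],[0,0,0],[0,0,0],[0,0,0],[0,0,0]]' --grip '[-1,-1,-1,-1,-1,-1]'

```text
clock: 19.52
tool_pos: [0.4629, 0.1264, 0.1519]
eef_rot: [0.25, 0.967, 0.01, -0.043]
contact_force: [-0.0, -0.7, -1.6]
opening: 0.383
finger_force: 30.0
```

```bash
python3 gp.py
```

```text
t 19.52 pos [0.4629 0.1264 0.1519] q [-0.2   0.79 -0.2   2.07  0.22  0.36  0.51] open 0.383 ff 30.0 F [-0.  -0.7 -1.6]
grasp pt [0.4594 0.1283 0.107 ] tip [0.4579 0.1291 0.0881] axes
 [[-0.872  0.484 -0.078]
 [ 0.482  0.875  0.042]
 [ 0.089 -0.001 -0.996]]
```

Request:
play_rows --translation '[[-0.026,-0.0135,-0.0027],[-0.044,-0.0235,-0.004],[-0.044,-0.0235,-0.004],[-0.044,-0.0235,-0.004],[-0.044,-0.0235,-0.004],[-0.044,-0.0235,-0.004],[-0.044,-0.0225,-0.003],[0,0,0],[0,0,0],[0,0,0],[0,0,0]]' --delta_rot '[[0,0,0],[0,0,0],[0,0,0],[0,0,0],[0,0,0],[0,0,0],[0,0,0],[0,0,0],[0,0,0],[0,0,0],[0,0,0]]' --grip '[-1,-1,-1,-1,-1,-1,-1,-1,-1,-1,-1]'

```text
clock: 20.9
tool_pos: [0.6438, -0.1474, 0.1532]
eef_rot: [0.249, 0.968, 0.011, -0.043]
contact_force: [-0.7, -1.4, -0.9]
opening: 0.385
finger_force: 30.0
```

```bash
python3 gp.py
```

```text
t 20.9 pos [ 0.6438 -0.1474  0.1532] q [ 0.32  0.96 -0.3   1.48  0.29  0.83  0.99] open 0.385 ff 30.0 F [-0.7 -1.4 -0.9]
grasp pt [ 0.6403 -0.1455  0.1084] tip [ 0.6389 -0.1446  0.0895] axes
 [[-0.873  0.482 -0.077]
 [ 0.48   0.876  0.043]
 [ 0.088  0.    -0.996]]
```

Request:
play_rows --translation '[[-0.002,-0.001,0.025],[-0.002,0,0.025],[-0.0015,0,0.015],[-0.001,0,0.006],[0,0,0],[0,0,0],[0,0,0]]' --delta_rot '[[0,0,0],[0,0,0],[0,0,0],[0,0,0],[0,0,0],[0,0,0],[0,0,0]]' --grip '[-1,-1,-1,-1,-1,-1,-1]'

```text
clock: 21.78
tool_pos: [0.6443, -0.1498, 0.0827]
eef_rot: [0.25, 0.967, 0.011, -0.042]
contact_force: [0.7, -1.0, -1.4]
opening: 0.385
finger_force: 30.0
```

```bash
python3 gp.py
```

```text
t 21.77 pos [ 0.6443 -0.1498  0.0827] q [ 0.31  1.06 -0.27  1.49  0.32  0.72  0.97] open 0.385 ff 30.0 F [ 0.7 -1.  -1.4]
grasp pt [ 0.6409 -0.148   0.0379] tip [ 0.6395 -0.1472  0.019 ] axes
 [[-0.872  0.484 -0.075]
 [ 0.482  0.875  0.042]
 [ 0.086  0.001 -0.996]]
```

Request:
play_rows --translation '[[0,0,0.003],[0,0,0.002],[0,0,0],[0,0,0],[0,0,0],[0,0,0],[0,0,-0.03],[0,0,-0.04],[0,0,0],[0,0,0],[0,0,0]]' --delta_rot '[[0,0,0],[0,0,0],[0,0,0],[0,0,0],[0,0,0],[0,0,0],[0,0,0],[0,0,0],[0,-5,0],[0,0,0],[0,0,0]]' --grip '[-1,-1,-1,0.1,0.1,0.1,0.1,0.1,0.1,0.1,0.1]'

```text
clock: 23.15
tool_pos: [0.6486, -0.1526, 0.1463]
eef_rot: [0.25, 0.968, -0.0, -0.001]
contact_force: [-0.1, 0.0, -0.2]
opening: 0.547
finger_force: 0.0
```

```bash
python3 go.py .636 -.281 .15 35
```

```text
t 23.15 pos [ 0.6486 -0.1526  0.1463] q [ 0.3   0.95 -0.26  1.54  0.33  0.71  0.95] open 0.547 ff 0.0 F [-0.1  0.  -0.2]
rot [-0.1 -0.1 26.1] then trans mm [-98.  -83.9  -3.7]
```

Request:
play_rows --translation '[[0,0,0],[0,0,0],[0,0,0],[-0.033,-0.028,0],[-0.033,-0.028,0],[-0.032,-0.028,0],[0,0,0],[0,0,0],[0,0,0],[0,0,0]]' --delta_rot '[[0,0,9],[0,0,9],[0,0,8],[0,0,0],[0,0,0],[0,0,0],[0,0,0],[0,0,0],[0,0,0],[0,0,0]]' --grip '[0.1,0.1,0.1,0.1,0.1,0.1,0.1,0.1,0.1,0.1]'

```text
clock: 24.4
tool_pos: [0.6368, -0.2794, 0.1467]
eef_rot: [0.46, 0.888, 0.0, -0.0]
contact_force: [0.4, 0.3, 0.2]
opening: 0.549
finger_force: 0.0
```

```bash
python3 go.py .636 -.281 .0735 35;  python3 -c "
from h import *; I=r.snapshot('scene'); a=cv2.resize(I[120:270,170:370],None,fx=3,fy=3)
cv2.imwrite('pics/g4.png',a)"
```

```text
t 24.4 pos [ 0.6368 -0.2794  0.1467] q [ 0.43  0.97 -0.17  1.44  0.21  0.75  0.79] open 0.549 ff 0.0 F [0.4 0.3 0.2]
rot [ 0.  -0.   0.2] then trans mm [-0.8 -1.6 73.2]
```

View pics/g4.png

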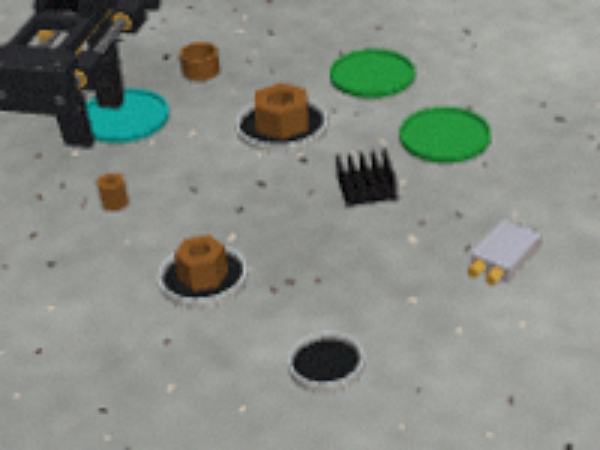

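Nut m is in its dish (crop (202,265)). Next, nut s.

Request:
play_rows --translation '[[-0.001,-0.0015,0.03],[0,0,0.025],[0,0,0.0135],[0,0,0.005],[0,0,0],[0,0,0]]' --delta_rot '[[0,0,0],[0,0,0],[0,0,0],[0,0,0],[0,0,0],[0,0,0]]' --grip '[0.1,0.1,0.1,0.1,0.1,0.1]'

```text
clock: 25.2
tool_pos: [0.6363, -0.2829, 0.0742]
eef_rot: [0.461, 0.887, 0.0, 0.001]
contact_force: [-0.5, -0.8, -0.2]
opening: 0.547
finger_force: 0.0
```

Request:
play_rows --translation '[[0,0,0],[0,0,0],[0,0,0],[0,0,0],[0,0,0],[0,0,0]]' --delta_rot '[[0,0,0],[0,0,0],[0,0,0],[0,0,0],[0,0,0],[0,0,0]]' --grip '[-1,-1,-1,-1,-1,-1]' --squeeze 20

```text
clock: 25.95
tool_pos: [0.6358, -0.2827, 0.0734]
eef_rot: [0.461, 0.887, 0.0, 0.0]
contact_force: [0.1, 0.9, 3.4]
opening: 0.251
finger_force: 20.0
```

Request:
play_rows --translation '[[0,0,-0.02],[0,0,-0.03],[0,0,-0.03],[0,0,0],[0,0,0],[0,0,0]]' --delta_rot '[[0,0,0],[0,0,0],[0,0,0],[0,0,0],[0,0,0],[0,0,0]]' --grip '[-1,-1,-1,-1,-1,-1]'

```text
clock: 26.7
tool_pos: [0.6348, -0.2823, 0.1519]
eef_rot: [0.461, 0.887, -0.0, -0.001]
contact_force: [-0.5, -0.3, -0.6]
opening: 0.247
finger_force: 20.0
```

```bash
python3 go.py .634 -.0055 .155 35
```

```text
t 26.7 pos [ 0.6348 -0.2823  0.1519] q [ 0.44  0.96 -0.18  1.44  0.21  0.76  0.8 ] open 0.247 ff 20.0 F [-0.5 -0.3 -0.6]
rot [-0.1 -0.1  0.1] then trans mm [227.2 158.1  -3.1]
```

Request:
play_rows --translation '[[0.02,0.014,0],[0.04,0.028,0],[0.04,0.028,0],[0.04,0.028,0],[0.04,0.028,0],[0.04,0.028,0],[0.007,0.004,0],[0,0,0],[0,0,0],[0,0,0],[0,0,0]]' --delta_rot '[[0,0,0],[0,0,0],[0,0,0],[0,0,0],[0,0,0],[0,0,0],[0,0,0],[0,0,0],[0,0,0],[0,0,0],[0,0,0]]' --grip '[-1,-1,-1,-1,-1,-1,-1,-1,-1,-1,-1]'

```text
clock: 28.08
tool_pos: [0.6346, -0.0072, 0.1532]
eef_rot: [0.462, 0.887, -0.0, 0.0]
contact_force: [-0.5, -0.2, -1.0]
opening: 0.246
finger_force: 20.0
```

```bash
python3 go.py .634 -.0055 .082 35
```

```text
t 28.07 pos [ 0.6346 -0.0072  0.1532] q [-0.    0.89 -0.11  1.65  0.15  0.61  0.41] open 0.246 ff 20.0 F [-0.5 -0.2 -1. ]
rot [-0.  0. -0.] then trans mm [ 1.8  0.5 71.2]
```

Request:
play_rows --translation '[[0.001,0,0.025],[0,0,0.025],[0,0,0.015],[0,0,0.006],[0,0,0],[0,0,0],[0,0,0]]' --delta_rot '[[0,0,0],[0,0,0],[0,0,0],[0,0,0],[0,0,0],[0,0,0],[0,0,0]]' --grip '[-1,-1,-1,-1,-1,-1,-1]'

```text
clock: 28.95
tool_pos: [0.6345, -0.0052, 0.083]
eef_rot: [0.461, 0.887, 0.0, 0.001]
contact_force: [0.6, -0.1, -0.9]
opening: 0.249
finger_force: 20.0
```

```bash
python3 go.py .634 -.0055 .077 35
```

```text
t 28.95 pos [ 0.6345 -0.0052  0.083 ] q [-0.01  1.   -0.09  1.66  0.17  0.49  0.4 ] open 0.249 ff 20.0 F [ 0.6 -0.1 -0.9]
rot [0.1 0.  0.1] then trans mm [ 0.1 -0.6  6. ]
```

Request:
play_rows --translation '[[0,0,0.003],[0,0,0.003],[0,0,0],[0,0,0],[0,0,0],[0,0,0],[0,0,-0.03],[0,0,-0.05],[0,0,-0.05],[0,0,-0.05],[0.05,0,0],[0.05,0,0],[0.05,0,0],[0.05,0,0],[0.05,0,0],[0.05,0,0],[0,0,0],[0,0,0]]' --delta_rot '[[0,0,0],[0,0,0],[0,0,0],[0,0,0],[0,0,0],[0,0,0],[0,0,0],[0,0,0],[0,0,0],[0,0,0],[0,0,0],[0,0,0],[0,0,0],[0,0,0],[0,0,0],[0,0,0],[0,0,0],[0,0,0]]' --grip '[-1,-1,-1,-0.1,-0.1,-0.1,-0.1,-0.1,-0.1,-0.1,-0.1,-0.1,-0.1,-0.1,-0.1,-0.1,-0.1,-0.1]'

```text
clock: 31.2
tool_pos: [0.4621, 0.2398, 0.2563]
eef_rot: [0.461, 0.887, -0.0, 0.0]
contact_force: [0.1, -0.2, 0.2]
opening: 0.453
finger_force: 0.0
```

```bash
python3 - <<'E'
from h import *
I={n:r.snapshot(n) for n in("scene","top")}
cv2.imwrite("pics/end.png",I["scene"]); cv2.imwrite("pics/endt.png",I["top"])
D=dict(xl=(.645,.279),l=(.459,-.2725),m=(.640,-.147),s=(.634,-.0055))
for k in NUT:
    af,h=NUT[k][:2]; x,y=D[k]
    for v in I:
        try:
            M=bronze(I[v],proj(v,[[x,y,h/2]])[0]); b=proj(v,[[x,y,h/2]])[0].astype(int); b=(b[0]-35,b[1]-35,b[0]+35,b[1]+35)
            f=lambda p:((render(v,hull([p[0],p[1],.003,p[2]],af/3**.5,h),b)-M[b[1]:b[3],b[0]:b[2]])**2).sum()
            o=min((minimize(f,[x,y,a],method="Nelder-Mead",options=dict(initial_simplex=[[x,y,a],[x+.006,y,a],[x,y+.006,a],[x,y,a+.2]],xatol=1e-4,fatol=.02)) for a in (0,.26,.52,.78)),key=lambda o:o.fun)
            print(k,v,((o.x[:2]-[x,y])*1e3).round(1),round(o.fun,1))
        except Exception as e: print(k,v,e)
E
```

```text
xl scene [-0.2 -0.4] 18.3
xl top [3.5 1.2] 22.7
l scene [-2.   1.1] 5.1
l top [-0.  -1.3] 10.7
m scene [-1.5  0.7] 7.0
m top [ 2.1 -0.4] 7.4
s scene [-1.4  3.3] 3.4
s top [2.4 2.7] 4.3
```

View pics/end.png

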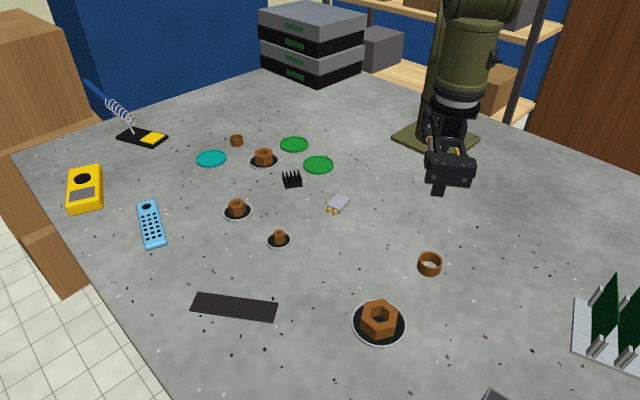

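View pics/endt.png

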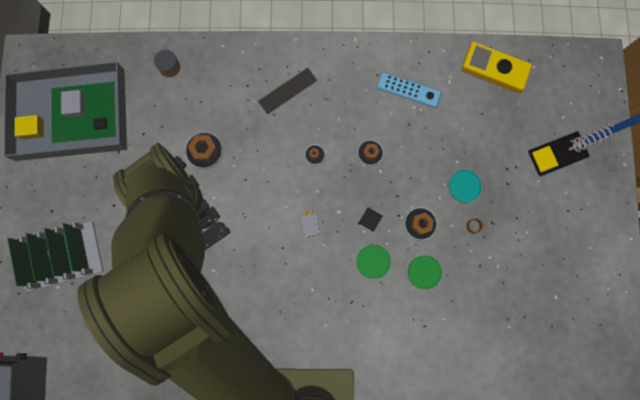

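All four nuts lie flat and centred in their own dishes: xl (204,150), s (315,154), m (370,152) and l (421,223) in the top view. The collars are unmoved, and the robot is clear of everything.

```bash
python3 -c "
from plant import r; print(r.finish_job())"
```

```text
the job is handed in; nothing more can be done
None
```

I handed the job in at about 31 s: the last pictures show all four nuts flat in the dishes of their own rank, within about 4 mm of centre, and both collars where they started; the hand-in returned no verdict.

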